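# Take a field reading inside a ring magnet

### The arm

A 6-joint arm with a two-finger parallel gripper is mounted at the origin on the work surface. World frame = base frame: x ahead of the robot, y to its left, z up, the work surface at z = 0. Lengths are in m, angles in rad, forces in N, time in s.
With the tool pointing down it reaches from about 0.325 to 0.85 m from the base axis. Payload 4.4 kg.
Tool frame: the origin (TCP) lies midway between the tips of the shut fingers; the grasp point (between the pads) lies 19 mm behind it (r.grip_point_offset is the distance from the TCP to the grasp point, in m); z points along the fingers, y is the direction in which the jaws open and shut (so a half turn about z gives the same grasp; the last joint's range is limited). The gripper opens to 94 mm and grips with 3 to 60 N. Pads are 16 mm wide; open, the fingers measure 119 mm over their backs; the gripper's body (75 mm by 177 mm) begins 78 mm behind the grasp point.
Start: joints at [0.983, 0.207, 1.542, -0, 1.393, -0.15], TCP at [0.244, 0.521, 0.205] pointing down, gripper open.
Joint ranges: [-2.73, 2.73], [-0.86, 2.22], [0.23, 2.46], [-1.11, 4.25], [0.08, 2.63], [-2.82, 2.82]. Speed limits (rad/s): [2.79, 2.79, 3.14, 3.14, 3.14, 3.14].

### API

Orientations are given as a 3x3 rotation matrix whose columns are the frame's x, y, z axes.
In Python, from workcell import monitor, imaging, ticket, finder, r gives the robot as it stands.
- The arm moves only by the tool move_arm, never from a script. Its argument "deltas" is a list of rows, each an object with "delta_pos": the shift along the tool's x, y, z in m, a list of three; "rot": the turn, a rotation vector about the tool's x, y, z in degrees, a list of three; "fingers": the finger opening in m, from 0 to 0.094. In form: [{"delta_pos": [x, y, z], "rot": [ax, ay, az], "fingers": fingers}, ...]. A call has 1 to 20 rows; each row is the pose to reach, as a shift and turn from the pose measured when the call began, along the tool's axes at that moment; what a row does not reach only later rows make up. A row lasts 1/8 s, in which the tool goes at most 62.5 mm and 10.7 degrees, less where a joint would pass 70% of its speed; a pose out of reach is approached as far as the arm can. A call with a gripper value outside its range is refused whole. The fingers move at their own pace and stop on an object; "squeeze" is the grip in N (left out, the last holds). Time passes only in rows, so rows that repeat a pose let the fingers close. It gives the time, the measured TCP pose, the force and the opening at its end, in the units of the state.
- monitor.get_state(): the state, without advancing time (a new reading comes with each control period).
- imaging.capture(name): name is "side" or "top"; returns a dict with "image" (480x640x3 uint8, red, green, blue), "z_map" (480x640 float32, m along the optical axis (not along the pixel's ray), 0 where there is no reading), "fov_y" (degrees; the focal length in pixels is half the picture's height over the tangent of half this angle, whatever the lens; pixels are square), "cx", "cy" (the principal point, pixels), "origin" and "attitude" of the camera in the world. Camera axes: x right, y up, looking along -z (the intrinsics and any distortion apply to the point x, -y, -z); pixel columns grow to the right and rows downward; lengths in m; the calibration is good to about 2 mm. A picture is of the moment at which its call begins.
- ticket.job_done(): hands the job in, once; it reports no verdict.
Trained networks look in a picture, given as the dict that the camera call returned (one of the last four; its "shot" number tells which), for a name from the list of things; names that differ only in an ending like _2 or _b are one class to them, and where a whole thing is asked for, a point or a joint stands for the part that bears it (a point fixed in the world has none). Each returns a list of dicts, best first, with "confidence" (0 to 1); they miss things now and then, are a little off and sometimes report something else, mostly with a low value. They report only what shows in the picture. A call takes as long as a camera call.
- finder.cut_out(picture, thing): "pixels" (480x640 bool, what is visible of it) and "rect" ([centre column, centre row, width, height] in pixels, round what is visible of it).
- finder.tip_of(picture, thing): "centre" ([column, row] in pixels: a listed point, or the origin of a listed thing).
The state is a dict: "clock": time; "q": joint angles; "joint_vel": joint speeds; "tau": joint torques, N m; "tool_pos": TCP position; "tool_rot": TCP orientation; "wrist_force": force on the tool from outside, world axes, zero at the start; "wrist_torque": the same for the moment, N m; "grip_width": finger opening in m.
Only numpy, scipy, OpenCV 4.12 (cv2) and the standard library are available. Lean on these libraries where they do the work, as an engineer would, in place of code of your own. Each camera call takes 0.05 s, during which the arm holds its last target.

### The job

Set up the field reading on the study desk: slide the small thick-walled ring magnet down over the stand's upright tube until it lies flat on the collar, without dropping it, and let it go. Then lift the probe out of its wooden holder and lower its thin stem into the tube from above without ever touching the stand or the magnet, and hold it still and upright there, centred in the bore, with the stem's tip level with the middle of the magnet's height. Finish while still holding the probe like that, and leave the mug, eraser and tape roll where they are.

Things in the scene. Friction and masses are not known exactly. Their poses are not given: they have to be found in the camera images.
- magnet_mid (a point): centre (half-way up) of the loose ring magnet: a plain dark metal-grey ring lying flat on the desk at the start, outer diameter 60 mm, hole diameter 40 mm, 24 mm tall, about 0.2 kg; z is the ring's axis. It may change sides with the probe holder from one start to another.
- stand_mouth (a point): centre of the open top end of the fixed stand's white upright tube, 90 mm above the desk. Tube: outer diameter 32 mm, bore diameter 24 mm, open at the top, bore straight down to 78 mm below this point. The tube stands 45 mm proud of a grey round collar of diameter 50 mm whose flat top (45 mm above the desk) carries the magnet; under it is a flat grey square base 80 x 80 x 12 mm. z is up along the tube.
- stand_read (a point): the reading point on the tube's axis, inside the bore, 57 mm above the desk and 33 mm below the tube's top end: the seated magnet's centre comes here, and the probe's tip belongs here at the end. z is up.
- probe_grip (a point): centre of the probe's black square handle (24 x 24 mm across, 60 mm tall, upright); the point's x and y are square to the handle's faces, z points up. The centre lies 115 mm above the desk at the start. A straight round metal stem, diameter 8 mm and 80 mm long, points down from the middle of the handle's underside, so the tip lies 110 mm below this point. Mass about 0.09 kg, a loose body that stands in the holder.
- probe_tip (a point): lower end of the probe's stem, on its axis, 110 mm below the handle's centre; hidden in the holder at the start.
- holder: fixed pale wooden block, 60 x 60 mm and 85 mm tall, origin at the centre of its underside; the probe's stem stands in a vertical hole of about 13 mm diameter in its top, with the handle resting on the block's top. Lift the probe straight up by at least 85 mm to clear it.
- magnet: the same ring magnet, origin at the centre of its underside.
- probe: the same probe, origin at the stem's tip.
- stand: the fixed stand, origin on the tube's axis at the desk's surface.
- mug: loose white mug, 78 mm wide and 85 mm tall, with a handle; origin at the centre of its underside. Leave alone.
- eraser: loose white eraser, 50 x 24 x 14 mm; origin at the centre of its underside. Leave alone.
- tape: loose, nearly empty roll of pale tape, outer diameter 90 mm, hole 72 mm, 19 mm tall: wider and thinner-walled than the magnet; origin at the centre of its underside. Leave alone.

How it is judged:
On the way, in this order (a step that is already met when the one before it is completed fails the run):
1. the ring magnet lies flat on the collar round the tube, let go (horizontal distance between magnet_mid and stand_read below 0.006 m and z of magnet_mid in the frame of stand_read between -0.004 and 0.004 m and angle between magnet_mid's own z axis and vertical below 0.1 rad and contact force between the fingers and magnet below 0.1 N and linear speed of magnet below 0.02 m/s), for 0.2 s.
2. the probe is lifted out of its holder (height (world z) of probe_tip above 0.095 m), for 0.1 s.
3. the probe's stem has entered the tube from above (horizontal distance between probe_tip and stand_mouth below 0.008 m and z of probe_tip in the frame of stand_mouth between -0.078 and -0.005 m), for 0.1 s.
At the end, for the whole second after the job is handed in: Magnet released, flat on the collar (6 mm sideways, 4 mm in height, 0.1 rad). The fingers hold the probe still (under 20 mm/s), upright (0.1 rad), its tip within 4.5 mm of the bore axis and 7 mm of the height of the magnet's middle, touching neither stand nor magnet (all of step 1 and horizontal distance between probe_tip and stand_read below 0.0045 m and z of probe_tip in the frame of stand_read between -0.007 and 0.007 m and angle between probe_tip's own z axis and vertical below 0.1 rad and linear speed of probe below 0.02 m/s and contact force between the fingers and probe above 1 N and contact force between probe and stand below 0.2 N and contact force between probe and magnet below 0.2 N); the arm keeps its last pose, push and grip.
It fails at once if the magnet is dropped down the tube (linear speed of magnet above 0.5 m/s and horizontal distance between magnet_mid and stand_mouth below 0.02 m and z of magnet_mid in the frame of stand_mouth below 0.012 m).
It fails at once if the probe touches the stand (contact force between probe and stand above 0.3 N).
It fails at once if the probe touches the magnet (contact force between probe and magnet above 0.3 N).
It fails at once if the mug, eraser or tape roll is moved more than 20 mm (distance of any of mug, eraser, tape from where it was at the start of the episode above 0.02 m).
It also fails if it takes over 69 s, if anything falls off the work surface, if the arm or the gripper's body presses on something with over 40 N, if the wrist force passes 120 N, or if a joint passes its speed limit or range.

## Working session

There is one attempt and no reset: what is moved stays moved. The work goes in short steps, Python scripts to look and compute and a tool call to move; the robot and the scene stay as the last step left them, time stands still between calls to the robot, and variables do not carry over. Pictures are saved under pics/ and viewed, and the job is handed in when it is done.

Besides the shell and the picture viewer there is one more tool, called as name(argument=value, ...), one argument or row to a line, values as JSON. move_arm: Moves the arm, as the interface text tells. Its arguments: {"type":"object","properties":{"deltas":{"type":"array"},"squeeze":{"type":"number"}},"required":["deltas"]}

```bash
ls; mkdir -p pics; cat > h.py <<'E'
import numpy as np, cv2
from workcell import monitor, imaging, ticket, finder, r
def cam(n,fn=None):
    p=imaging.capture(n)
    if fn: cv2.imwrite('pics/'+fn,p['image'][:,:,::-1])
    return p
def f(p): return 240/np.tan(np.radians(p['fov_y'])/2)
def world(p,u,v,d):
    F=f(p); c=np.stack([(u-p['cx'])/F*d,-(v-p['cy'])/F*d,-d*np.ones_like(d)],-1)
    return c@np.array(p['attitude']).T+np.array(p['origin'])
def atz(p,u,v,z):
    F=f(p); R=np.array(p['attitude']); o=np.array(p['origin'])
    ray=R@np.array([(u-p['cx'])/F,-(v-p['cy'])/F,-1.]); return o+ray*(z-o[2])/ray[2]
def proj(p,X):
    F=f(p); c=np.array(p['attitude']).T@(np.array(X)-np.array(p['origin'])); return np.array([p['cx']+F*c[0]/-c[2],p['cy']-F*c[1]/-c[2]])
E
python3 - <<'E'
from h import *
np.set_printoptions(precision=4,suppress=True)
for n in('top','side'):
    p=cam(n,n+'0.png'); print(n,{k:(v if not hasattr(v,'shape') or v.size<20 else v.shape) for k,v in p.items()})
    for t in['magnet','stand','holder','probe','mug','eraser','tape']:
        for o in finder.cut_out(p,t)[:2]:
            m=o['pixels']&(p['z_map']>0); v,u=np.nonzero(m)
            w=world(p,u,v,p['z_map'][m].astype(float)) if len(u) else None
            print(t,round(o['confidence'],2),np.round(o['rect'],1), None if w is None else (np.percentile(w,2,0),np.percentile(w,98,0)))
    for t in['magnet_mid','stand_mouth','probe_grip','stand_read']:
        print(t,[(round(o['confidence'],2),np.round(o['centre'],1)) for o in finder.tip_of(p,t)[:2]])
print(monitor.get_state(), r.grip_point_offset)
E
```

```text
pics
top {'image': (480, 640, 3), 'z_map': (480, 640), 'fov_y': 53.855065934729154, 'cx': 324.7392566379121, 'cy': 239.76997295562595, 'origin': array([0.5173, 0.0048, 1.1211]), 'attitude': array([[ 0.018 ,  0.9979, -0.0623],
       [-0.9994,  0.0162, -0.0293],
       [-0.0282,  0.0628,  0.9976]]), 'shot': 1}
magnet 0.73 [262.8 270.7  26.7  25.6] (array([0.4873, 0.1541, 0.0063]), array([0.5385, 0.2095, 0.0286]))
stand 0.91 [327.5 201.2  39.4  39.3] (array([ 0.636, -0.011,  0.007]), array([0.7164, 0.069 , 0.0911]))
holder 0.71 [440.6 283.2  38.6  38. ] (array([ 0.4556, -0.2556,  0.0016]), array([ 0.5244, -0.1859,  0.0886]))
probe 0.61 [447.6 287.5  15.2  14.7] (array([ 0.4774, -0.2327,  0.0899]), array([ 0.5016, -0.2091,  0.1488]))
mug 0.63 [198.3 193.6  44.2  49.1] (array([0.6403, 0.2974, 0.0012]), array([0.7378, 0.3715, 0.0866]))
eraser 0.71 [461.4 195.9  19.3  18.3] (array([ 0.6798, -0.2916,  0.0002]), array([ 0.7207, -0.2527,  0.0175]))
tape 0.75 [343.6 308.3  41.4  41.4] (array([ 0.3922, -0.0542,  0.0074]), array([0.4754, 0.0293, 0.0232]))
magnet_mid [(0.55, array([259.6, 268.1])
[... 1786 characters left out ...]
, array([355.1, 269.1]))]
stand_mouth [(0.68, array([357.7, 229.6]))]
probe_grip [(0.78, array([311.8, 315.9]))]
stand_read [(0.96, array([356., 245.]))]
{'clock': 1.2, 'q': array([ 0.9825,  0.2066,  1.5415, -0.    ,  1.3935, -0.1505]), 'joint_vel': array([ 0.0003, -0.0002,  0.001 , -0.0009,  0.0009,  0.0011]), 'tau': array([  0.0008, -37.0878, -28.1763,   0.0697,   0.0277,  -0.    ]), 'tool_pos': array([0.2438, 0.5208, 0.2054]), 'tool_rot': array([[-0.9057,  0.4239,  0.    ],
       [ 0.4239,  0.9057, -0.    ],
       [-0.    , -0.    , -1.    ]]), 'wrist_force': array([-0.2769, -0.9471,  0.4339]), 'wrist_torque': array([-0.0032, -0.0508, -0.0163]), 'grip_width': 0.09395595009463634} 0.0188
```

```bash
python3 - <<'E'
import cv2
a=cv2.imread('pics/top0.png');b=cv2.imread('pics/side0.png')
cv2.imwrite('pics/v0.png',cv2.resize(a[150:350,160:500],(800,470),interpolation=cv2.INTER_CUBIC))
cv2.imwrite('pics/v1.png',cv2.resize(b[150:420,200:500],(666,600),interpolation=cv2.INTER_CUBIC))
E
```

```text
(no output)
```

View pics/v0.png

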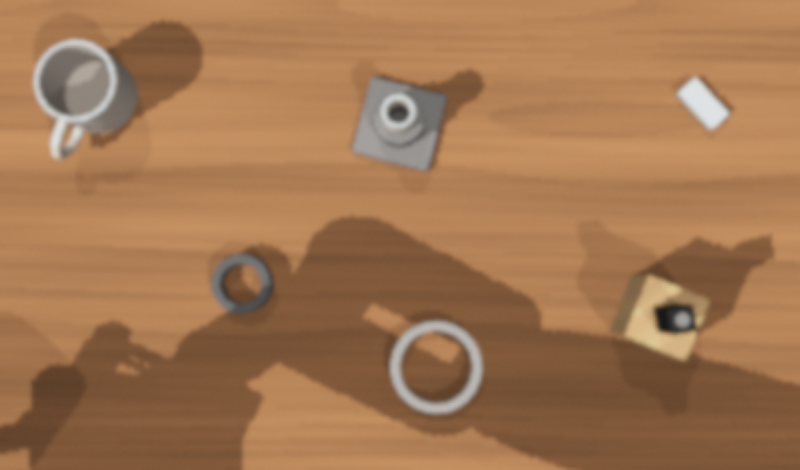

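View pics/v1.png

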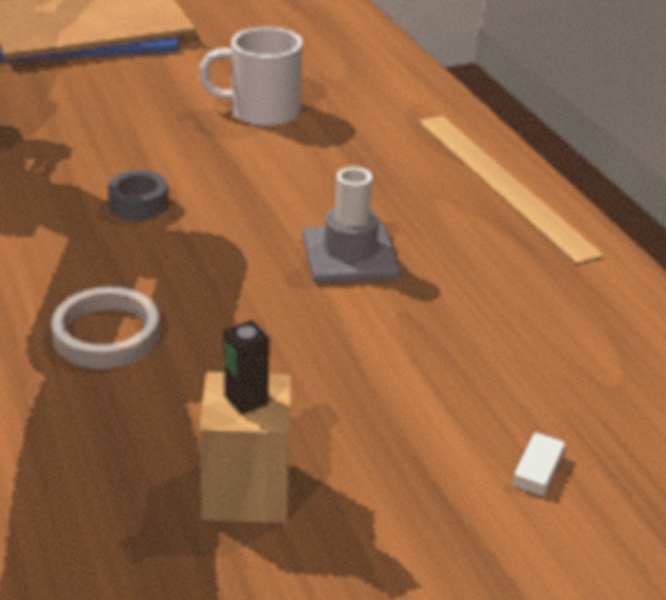

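View pics/top0.png

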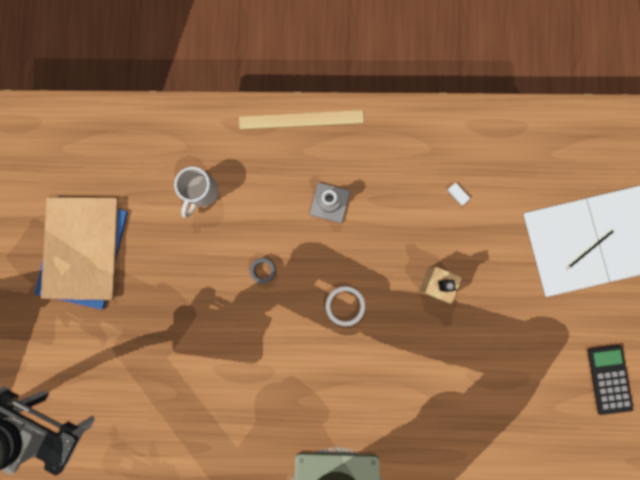

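```bash
cat >> h.py <<'E'
from scipy.optimize import least_squares
def cyl(r0,z0,z1,x,y):
    t=np.linspace(0,2*np.pi,60,endpoint=False)
    return np.array([[x+r0*np.cos(a),y+r0*np.sin(a),z] for a in t for z in(z0,z1)])
def box(a,b,z0,z1,x,y,th):
    c,s=np.cos(th),np.sin(th)
    return np.array([[x+c*i*a/2-s*j*b/2,y+s*i*a/2+c*j*b/2,z] for i in(-1,1) for j in(-1,1) for z in(z0,z1)])
def sil(p,P,S=8):
    q=np.array([proj(p,X) for X in P])
    lo=np.floor(q.min(0))-2
    h=cv2.convexHull(np.round((q-lo+.5)*S).astype(np.int32))
    m=cv2.moments(h); return np.array([m['m10']/m['m00'],m['m01']/m['m00']])/S+lo-.5, m['m00']/S/S
def fitc(p,mask,make,x0):
    v,u=np.nonzero(mask); c=np.array([u.mean(),v.mean()])
    s=least_squares(lambda xy:sil(p,make(*xy),32)[0]-c,x0,diff_step=.01)
    return s.x,sil(p,make(*s.x))[1],len(u)
E
python3 - <<'E'
from h import *
np.set_printoptions(precision=4,suppress=True)
for n in('top','side'):
    p=cam(n)
    mk={'magnet':(lambda x,y:cyl(.03,0,.024,x,y),(.511,.18)),
        'tape':(lambda x,y:cyl(.045,0,.019,x,y),(.433,-.013)),
        'probe':(lambda x,y:box(.024,.024,.085,.145,x,y,0.),(.488,-.222))}
    for t,(m,x0) in mk.items():
        for o in finder.cut_out(p,t)[:2]:
            mm=o['pixels']
            if t=='tape': mm=mm.copy(); c,_=cv2.findContours(mm.astype(np.uint8),0,2); k=np.zeros(mm.shape,np.uint8); cv2.drawContours(k,c,-1,1,-1); mm=k>0
            if t=='magnet': c,_=cv2.findContours(mm.astype(np.uint8),0,2); k=np.zeros(mm.shape,np.uint8); cv2.drawContours(k,c,-1,1,-1); mm=k>0
            print(n,t,round(o['confidence'],2),fitc(p,mm,m,x0))
    # stand from depth
    o=finder.cut_out(p,'stand')[0]; m=o['pixels']&(p['z_map']>0); v,u=np.nonzero(m)
    w=world(p,u,v,p['z_map'][m].astype(float))
    # base fit: orientation and whole silhouette
    from functools import partial
    for t in ['stand_mouth','stand_read','probe_grip','magnet_mid']:
        z={'stand_mouth':.09,'stand_read':.057,'probe_grip':.115,'magnet_mid':.012}[t]
        for o in finder.tip_of(p,t)[:1]: print(n,t,atz(p,*o['centre'],z)[:2])
    t=w[w[:,2]>.08]; print('tube top',len(t),t.min(0),t.max(0),t.mean(0))
    for zl in ((.003,.02),(.04,.05)):
        t=w[(w[:,2]>zl[0])&(w[:,2]<zl[1])]; print(zl,len(t),t.min(0),t.max(0),t.mean(0), (cv2.minAreaRect(t[:,:2].astype(np.float32))))
    o=finder.cut_out(p,'probe')
    for q in o[:2]:
        m=q['pixels']&(p['z_map']>0); v,u=np.nonzero(m); w=world(p,u,v,p['z_map'][m].astype(float)); t=w[w[:,2]>.138]
        if len(t)>8: print('probe top',len(t),cv2.minAreaRect(t[:,:2].astype(np.float32)),t.mean(0))
    m=finder.cut_out(p,'holder')[0]['pixels']&(p['z_map']>0); v,u=np.nonzero(m); w=world(p,u,v,p['z_map'][m].astype(float)); t=w[(w[:,2]>.08)&(w[:,2]<.095)]
    print('holder top',len(t),cv2.minAreaRect(t[:,:2].astype(np.float32)))
E
```

```text
top magnet 0.82 (array([0.5128, 0.1828]), 551.1015625, 547)
top tape 0.96 (array([ 0.4352, -0.0109]), 1200.9453125, 1198)
top tape 0.47 (array([0.5133, 0.1835]), 1190.875, 544)
top probe 0.79 (array([ 0.4893, -0.2228]), 215.1484375, 204)
top stand_mouth [0.6801 0.024 ]
top stand_read [0.6746 0.0224]
top probe_grip [ 0.4889 -0.2272]
top magnet_mid [0.5154 0.1755]
tube top 90 [0.6612 0.0141 0.0802] [0.6917 0.0432 0.0934] [0.676  0.0287 0.0883]
(0.003, 0.02) 755 [ 0.6315 -0.0181  0.003 ] [0.7221 0.074  0.0197] [0.675  0.0287 0.0119] ((0.6777889728546143, 0.02831047959625721), (0.07982619106769562, 0.082610584795475), 76.03031921386719)
(0.04, 0.05) 177 [0.6527 0.0053 0.04  ] [0.6997 0.0515 0.0494] [0.6711 0.0279 0.0447] ((0.6762799620628357, 0.028391219675540924), (0.04709481820464134, 0.046040330082178116), 0.9570145606994629)
probe top 137 ((0.48940309882164, -0.22229252755641937), (0.023357175290584564, 0.024304281920194626), 12.327557563781738) [ 0.4895 -0.2217  0.1447]
holder top 568 ((0.4891178607940674, -0.22230739891529083), (0.060516271740198135, 0.06004155054688454), 68.605438
[... 350 characters left out ...]
8  ] [0.6898 0.0429 0.0902] [0.6745 0.024  0.0851]
(0.003, 0.02) 659 [ 0.6275 -0.0223  0.0031] [0.7208 0.0732 0.0198] [0.6672 0.0111 0.0102] ((0.6747850775718689, 0.025618869811296463), (0.08527703583240509, 0.07995571196079254), 76.071533203125)
(0.04, 0.05) 177 [0.6499 0.0003 0.04  ] [0.6985 0.0479 0.0499] [0.6708 0.0166 0.0438] ((0.6731371879577637, 0.021868960931897163), (0.04566012695431709, 0.04738561064004898), 72.22046661376953)
probe top 193 ((0.48664987087249756, -0.22632594406604767), (0.021957669407129288, 0.02723846770823002), 10.265692710876465) [ 0.4861 -0.228   0.1427]Traceback (most recent call last):
  File "<stdin>", line 29, in <module>
IndexError: list index out of range
```

```bash
cat >> h.py <<'E'
from scipy.spatial.transform import Rotation as Ro
def delta(xyz,yaw=None):
    s=monitor.get_state(); R=np.array(s['tool_rot']); p=np.array(s['tool_pos'])
    d=R.T@(np.array(xyz)-p)
    if yaw is None: rot=0
    else:
        y=np.array([np.cos(np.radians(yaw)),np.sin(np.radians(yaw)),0]); x=np.cross(y,[0,0,-1])
        rot=Ro.from_matrix(R.T@np.c_[x,y,[0,0,-1]]).as_rotvec(degrees=True)
    print(xyz,yaw,'->',np.round(d,4),np.round(rot,2), 'clock',round(s['clock'],2))
E
python3 -c "
from h import *
delta([.5115,.180,.13]);delta([.5115,.180,.03]);delta([.5115,.180,.005])"
```

```text
[0.5115, 0.18, 0.13] None -> [-0.3869 -0.1951  0.0755] 0 clock 2.3
[0.5115, 0.18, 0.03] None -> [-0.3869 -0.1951  0.1755] 0 clock 2.3
[0.5115, 0.18, 0.005] None -> [-0.3869 -0.1951  0.2005] 0 clock 2.3
```

move_arm(
  deltas=[
    {"delta_pos": [-0.05, -0.025, 0.01], "rot": [0, 0, 0], "fingers": 0.094},
    {"delta_pos": [-0.1, -0.05, 0.02], "rot": [0, 0, 0], "fingers": 0.094},
    {"delta_pos": [-0.15, -0.075, 0.03], "rot": [0, 0, 0], "fingers": 0.094},
    {"delta_pos": [-0.2, -0.1, 0.04], "rot": [0, 0, 0], "fingers": 0.094},
    {"delta_pos": [-0.25, -0.125, 0.05], "rot": [0, 0, 0], "fingers": 0.094},
    {"delta_pos": [-0.3, -0.15, 0.06], "rot": [0, 0, 0], "fingers": 0.094},
    {"delta_pos": [-0.35, -0.175, 0.07], "rot": [0, 0, 0], "fingers": 0.094},
    {"delta_pos": [-0.387, -0.195, 0.0755], "rot": [0, 0, 0], "fingers": 0.094},
    {"delta_pos": [-0.387, -0.195, 0.1], "rot": [0, 0, 0], "fingers": 0.094},
    {"delta_pos": [-0.387, -0.195, 0.14], "rot": [0, 0, 0], "fingers": 0.094},
    {"delta_pos": [-0.387, -0.195, 0.17], "rot": [0, 0, 0], "fingers": 0.094},
    {"delta_pos": [-0.387, -0.195, 0.19], "rot": [0, 0, 0], "fingers": 0.094},
    {"delta_pos": [-0.387, -0.195, 0.199], "rot": [0, 0, 0], "fingers": 0.094},
    {"delta_pos": [-0.387, -0.195, 0.199], "rot": [0, 0, 0], "fingers": 0.094},
  ],
)

```text
clock: 4.05
tool_pos: [0.5114, 0.1801, 0.0062]
tool_rot: [[-0.906, 0.424, -0.001], [0.424, 0.906, -0.0], [0.001, -0.0, -1.0]]
wrist_force: [0.6, 0.1, 0.3]
grip_width: 0.0938
```

Squeeze gently (first axis), open, turn 90°, squeeze again.

move_arm(
  deltas=[
    {"delta_pos": [0, 0, 0.001], "rot": [0, 0, 0], "fingers": 0.05},
    {"delta_pos": [0, 0, 0.001], "rot": [0, 0, 0], "fingers": 0.05},
    {"delta_pos": [0, 0, 0.001], "rot": [0, 0, 0], "fingers": 0.05},
    {"delta_pos": [0, 0, 0.001], "rot": [0, 0, 0], "fingers": 0.05},
    {"delta_pos": [0, 0, 0.001], "rot": [0, 0, 0], "fingers": 0.05},
    {"delta_pos": [0, 0, 0.001], "rot": [0, 0, 0], "fingers": 0.05},
  ],
  squeeze=6,
)

```text
clock: 4.8
tool_pos: [0.512, 0.1804, 0.0057]
tool_rot: [[-0.906, 0.424, 0.0], [0.424, 0.906, 0.0], [-0.0, 0.001, -1.0]]
wrist_force: [-0.3, 1.1, 2.0]
grip_width: 0.0603
```

move_arm(
  deltas=[
    {"delta_pos": [0, 0, 0], "rot": [0, 0, 0], "fingers": 0.094},
    {"delta_pos": [0, 0, 0], "rot": [0, 0, 0], "fingers": 0.094},
    {"delta_pos": [0, 0, 0], "rot": [0, 0, 0], "fingers": 0.094},
    {"delta_pos": [0, 0, 0], "rot": [0, 0, 10], "fingers": 0.094},
    {"delta_pos": [0, 0, 0], "rot": [0, 0, 20], "fingers": 0.094},
    {"delta_pos": [0, 0, 0], "rot": [0, 0, 30], "fingers": 0.094},
    {"delta_pos": [0, 0, 0], "rot": [0, 0, 40], "fingers": 0.094},
    {"delta_pos": [0, 0, 0], "rot": [0, 0, 50], "fingers": 0.094},
    {"delta_pos": [0, 0, 0], "rot": [0, 0, 60], "fingers": 0.094},
    {"delta_pos": [0, 0, 0], "rot": [0, 0, 70], "fingers": 0.094},
    {"delta_pos": [0, 0, 0], "rot": [0, 0, 80], "fingers": 0.094},
    {"delta_pos": [0, 0, 0], "rot": [0, 0, 90], "fingers": 0.094},
    {"delta_pos": [0, 0, 0], "rot": [0, 0, 90], "fingers": 0.05},
    {"delta_pos": [0, 0, 0], "rot": [0, 0, 90], "fingers": 0.05},
    {"delta_pos": [0, 0, 0], "rot": [0, 0, 90], "fingers": 0.05},
    {"delta_pos": [0, 0, 0], "rot": [0, 0, 90], "fingers": 0.05},
    {"delta_pos": [0, 0, 0], "rot": [0, 0, 90], "fingers": 0.05},
    {"delta_pos": [0, 0, 0], "rot": [0, 0, 90], "fingers": 0.05},
  ],
)

```text
clock: 7.05
tool_pos: [0.5122, 0.1803, 0.0057]
tool_rot: [[0.424, 0.906, 0.001], [0.906, -0.424, 0.0], [0.001, 0.001, -1.0]]
wrist_force: [0.6, -0.4, -0.1]
grip_width: 0.0605
```

```bash
python3 -c "
from h import *
s=monitor.get_state();print(s['tool_pos'],s['wrist_force'],s['grip_width'])
for n in('top','side'):
  p=cam(n,n+'1.png')
  for o in finder.cut_out(p,'magnet')[:1]: print(o['confidence'],o['rect'],o['pixels'].sum())
import cv2
a=cv2.imread('pics/top1.png')[200:330,180:360];b=cv2.imread('pics/side1.png')[180:310,180:360]
cv2.imwrite('pics/v2.png',cv2.resize(np.hstack([a,b]),None,fx=2.2,fy=2.2))
"
```

```text
[0.51217981 0.18033295 0.00570746] [ 0.56700946 -0.40218613 -0.0684439 ] 0.06048907640263385
0.74 [358.9, 253.9, 47.8, 47.8] 1505
```

View pics/v2.png

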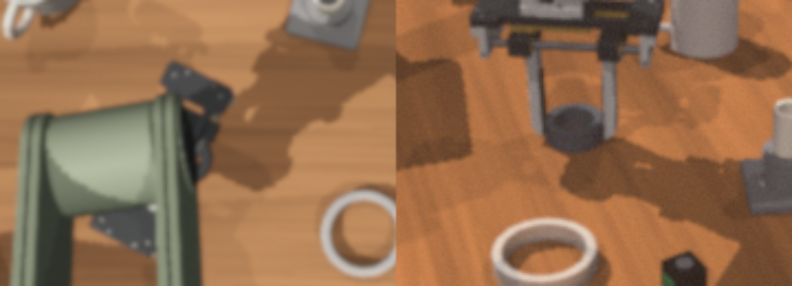

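move_arm(
  deltas=[
    {"delta_pos": [0, 0, 0], "rot": [0, 0, 0], "fingers": 0.094},
    {"delta_pos": [0, 0, 0], "rot": [0, 0, 0], "fingers": 0.094},
    {"delta_pos": [0, 0, 0], "rot": [0, 0, 0], "fingers": 0.094},
    {"delta_pos": [0, 0, -0.03], "rot": [0, 0, 0], "fingers": 0.094},
    {"delta_pos": [0, 0, -0.08], "rot": [0, 0, 0], "fingers": 0.094},
    {"delta_pos": [0.02, -0.03, -0.12], "rot": [0, 0, 0], "fingers": 0.094},
    {"delta_pos": [0.05, -0.08, -0.15], "rot": [0, 0, 0], "fingers": 0.094},
    {"delta_pos": [0.08, -0.13, -0.16], "rot": [0, 0, 0], "fingers": 0.094},
    {"delta_pos": [0.11, -0.18, -0.16], "rot": [0, 0, 0], "fingers": 0.094},
    {"delta_pos": [0.14, -0.23, -0.16], "rot": [0, 0, 0], "fingers": 0.094},
    {"delta_pos": [0.15, -0.247, -0.16], "rot": [0, 0, 0], "fingers": 0.094},
    {"delta_pos": [0.15, -0.247, -0.16], "rot": [0, 0, 0], "fingers": 0.094},
  ],
)

```text
clock: 8.75
tool_pos: [0.3513, 0.4212, 0.1655]
tool_rot: [[0.422, 0.907, 0.001], [0.907, -0.422, -0.0], [-0.0, 0.001, -1.0]]
wrist_force: [1.2, -0.3, 0.2]
grip_width: 0.0941
```

```bash
python3 - <<'E'
from h import *
np.set_printoptions(precision=4,suppress=True)
import time
def solid(mm):
    c,_=cv2.findContours(mm.astype(np.uint8),0,2); k=np.zeros(mm.shape,np.uint8); cv2.drawContours(k,c,-1,1,-1); return k>0
for n in('top','side'):
    p=cam(n,n+'2.png')
    for t,m,x0 in [('magnet',lambda x,y:cyl(.03,0,.024,x,y),(.511,.18)),('probe',lambda x,y:box(.024,.024,.085,.145,x,y,np.radians(11)),(.488,-.222))]:
        for o in finder.cut_out(p,t)[:2]: print(n,t,round(o['confidence'],2),*fitc(p,solid(o['pixels']),m,x0))
    o=finder.cut_out(p,'stand')[0]; k=solid(o['pixels'])
    # stand: union silhouette
    def us(x,y,th,S=16):
        im=np.zeros((480*4,640*4),np.uint8)
        for P in (box(.08,.08,0,.012,x,y,th),cyl(.025,.012,.045,x,y),cyl(.016,.045,.09,x,y)):
            q=np.array([proj(p,X) for X in P]); cv2.fillConvexPoly(im,cv2.convexHull(np.round((q+.5)*4*16).astype(np.int32)),1,shift=4)
        return cv2.resize(im.astype(np.float32),(640,480),interpolation=cv2.INTER_AREA)
    from scipy.optimize import minimize
    g=lambda a:((cv2.GaussianBlur(us(*a[:2],a[2]),(0,0),1)-cv2.GaussianBlur(k.astype(np.float32),(0,0),1))**2).sum()
    s=minimize(g,[.675,.026,np.radians(-14)],method='Nelder-Mead',options=dict(initial_simplex=[[.675,.026,-.24],[.680,.026,-.24],[.675,.031,-.24],[.675,.026,-.14]],xatol=1e-4,fatol=.01))
    print(n,'stand',o['confidence'],s.x,s.fun,k.sum(),us(*s.x).sum())
    np.save('mask_'+n+'.npy',k)
    # tube white pixel fit
    hsv=cv2.cvtColor(p['image'],cv2.COLOR_RGB2HSV); u,v=map(int,o['rect'][:2])
E
python3 - <<'E'
import cv2,numpy as np
a=cv2.imread('pics/top2.png')[170:230,290:370];b=cv2.imread('pics/side2.png')[220:290,320:400]
cv2.imwrite('pics/v3.png',np.hstack([cv2.resize(a,(390,390),interpolation=0),cv2.resize(b,(390,390),interpolation=0)]))
E
```

```text
top magnet 0.63 [0.5107 0.1809] 551.8828125 509
top probe 0.7 [ 0.4891 -0.2227] 226.421875 219
top stand 0.7 [ 0.6765  0.0287 -0.2464] 5.650979995727539 1134 1171.5
side magnet 0.86 [0.509  0.1781] 561.515625 527
side probe 0.81 [ 0.4877 -0.2261] 835.8203125 750
side stand 0.6 [ 0.6749  0.0259 -0.2736] 32.40382385253906 1445 1527.5
```

View pics/v3.png

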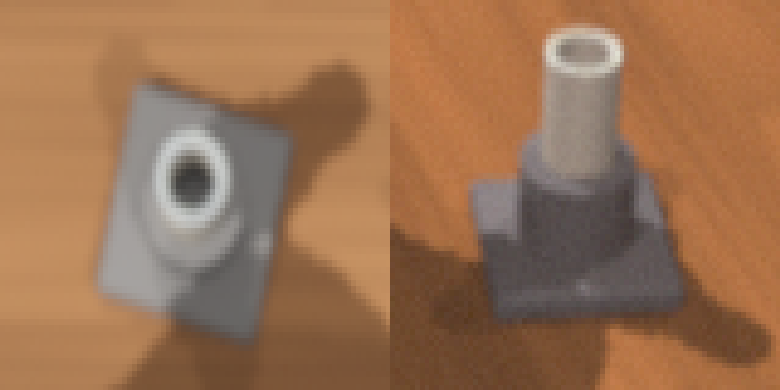

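```bash
python3 -c "
from h import *
delta([.5122,.1803,.13],-25.1);delta([.5122,.1803,.0055],-25.1)"
```

```text
[0.5122, 0.1803, 0.13] -25.1 -> [-0.1491  0.2464  0.0358] [ 0.03 -0.03 -0.09] clock 9.15
[0.5122, 0.1803, 0.0055] -25.1 -> [-0.1491  0.2463  0.1603] [ 0.03 -0.03 -0.09] clock 9.15
```

move_arm(
  deltas=[
    {"delta_pos": [-0.03, 0.05, 0.0], "rot": [0, 0, 0], "fingers": 0.094},
    {"delta_pos": [-0.06, 0.1, 0.0], "rot": [0, 0, 0], "fingers": 0.094},
    {"delta_pos": [-0.09, 0.15, 0.0], "rot": [0, 0, 0], "fingers": 0.094},
    {"delta_pos": [-0.12, 0.2, 0.01], "rot": [0, 0, 0], "fingers": 0.094},
    {"delta_pos": [-0.149, 0.2464, 0.03], "rot": [0, 0, 0], "fingers": 0.094},
    {"delta_pos": [-0.149, 0.2464, 0.07], "rot": [0, 0, 0], "fingers": 0.094},
    {"delta_pos": [-0.149, 0.2464, 0.11], "rot": [0, 0, 0], "fingers": 0.094},
    {"delta_pos": [-0.149, 0.2464, 0.14], "rot": [0, 0, 0], "fingers": 0.094},
    {"delta_pos": [-0.149, 0.2464, 0.16], "rot": [0, 0, 0], "fingers": 0.094},
    {"delta_pos": [-0.149, 0.2464, 0.16], "rot": [0, 0, 0], "fingers": 0.094},
    {"delta_pos": [-0.149, 0.2464, 0.16], "rot": [0, 0, 0], "fingers": 0.05},
    {"delta_pos": [-0.149, 0.2464, 0.16], "rot": [0, 0, 0], "fingers": 0.05},
    {"delta_pos": [-0.149, 0.2464, 0.16], "rot": [0, 0, 0], "fingers": 0.05},
    {"delta_pos": [-0.149, 0.2464, 0.16], "rot": [0, 0, 0], "fingers": 0.05},
    {"delta_pos": [-0.149, 0.2464, 0.16], "rot": [0, 0, 0], "fingers": 0.05},
    {"delta_pos": [-0.149, 0.2464, 0.16], "rot": [0, 0, 0], "fingers": 0.05},
  ],
  squeeze=20,
)

```text
clock: 11.15
tool_pos: [0.5127, 0.1806, 0.0064]
tool_rot: [[0.426, 0.905, 0.001], [0.905, -0.426, 0.001], [0.001, 0.001, -1.0]]
wrist_force: [-1.0, -0.1, 4.7]
grip_width: 0.0599
```

```bash
python3 -c "
from h import *
delta([.5122,.1803,.115],-25.1);delta([.678,.028,.120],-25.1);delta([.678,.028,.105],-25.1)"
```

```text
[0.5122, 0.1803, 0.115] -25.1 -> [-0.0003 -0.0002 -0.1086] [ 0.05 -0.06 -0.09] clock 11.15
[0.678, 0.028, 0.12] -25.1 -> [-0.0676  0.2146 -0.1134] [ 0.05 -0.06 -0.09] clock 11.15
[0.678, 0.028, 0.105] -25.1 -> [-0.0676  0.2146 -0.0984] [ 0.05 -0.06 -0.09] clock 11.15
```

move_arm(
  deltas=[
    {"delta_pos": [0, 0, -0.02], "rot": [0, 0, 0], "fingers": 0.05},
    {"delta_pos": [0, 0, -0.05], "rot": [0, 0, 0], "fingers": 0.05},
    {"delta_pos": [0, 0, -0.085], "rot": [0, 0, 0], "fingers": 0.05},
    {"delta_pos": [-0.005, 0.015, -0.113], "rot": [0, 0, 0], "fingers": 0.05},
    {"delta_pos": [-0.015, 0.05, -0.1134], "rot": [0, 0, 0], "fingers": 0.05},
    {"delta_pos": [-0.028, 0.09, -0.1134], "rot": [0, 0, 0], "fingers": 0.05},
    {"delta_pos": [-0.041, 0.13, -0.1134], "rot": [0, 0, 0], "fingers": 0.05},
    {"delta_pos": [-0.0535, 0.17, -0.1134], "rot": [0, 0, 0], "fingers": 0.05},
    {"delta_pos": [-0.063, 0.2, -0.1134], "rot": [0, 0, 0], "fingers": 0.05},
    {"delta_pos": [-0.0676, 0.2146, -0.1134], "rot": [0, 0, 0], "fingers": 0.05},
    {"delta_pos": [-0.0676, 0.2146, -0.1134], "rot": [0, 0, 0], "fingers": 0.05},
    {"delta_pos": [-0.0676, 0.2146, -0.1134], "rot": [0, 0, 0], "fingers": 0.05},
  ],
)

```text
clock: 12.65
tool_pos: [0.6768, 0.0291, 0.1194]
tool_rot: [[0.425, 0.905, -0.001], [0.905, -0.425, 0.001], [0.001, -0.001, -1.0]]
wrist_force: [-0.3, -0.3, -2.3]
grip_width: 0.0597
```

```bash
python3 -c "
from h import *
for n in('top','side'): p=cam(n,n+'3.png')
a=cv2.imread('pics/top3.png')[150:260,280:400];b=cv2.imread('pics/side3.png')[160:290,300:420]
cv2.imwrite('pics/v4.png',np.hstack([cv2.resize(a,(390,360)),cv2.resize(b,(390,360))]))
P=cyl(.03,.1145,.1385,.678,.028)+np.array([-.0032,-.0022,0])
q=np.array([proj(p,X) for X in P]); print(q.min(0),q.max(0))
im=cv2.imread('pics/side3.png')
S=5; big=cv2.resize(im[160:290,300:420],None,fx=S,fy=S,interpolation=cv2.INTER_CUBIC)
for PP in (P[1::2],P[0::2],cyl(.016,.09,.09,.678-.0032,.028-.0022)[::2],cyl(.02,.1385,.1385,.678-.0032,.028-.0022)[::2]):
  qq=(np.array([proj(p,X) for X in PP])-[300,160]+.5)*S
  cv2.polylines(big,[np.round(qq).astype(np.int32)],True,(0,255,0),1)
cv2.imwrite('pics/v5.png',big[:600])
delta([.678,.028,.12],-25.1)
"
```

```text
[344.08009349 199.87941142] [375.35708543 225.505083  ]
[0.678, 0.028, 0.12] -25.1 -> [-0.0007  0.0014 -0.0002] [-0.01 -0.05 -0.01] clock 12.75
```

View pics/v4.png

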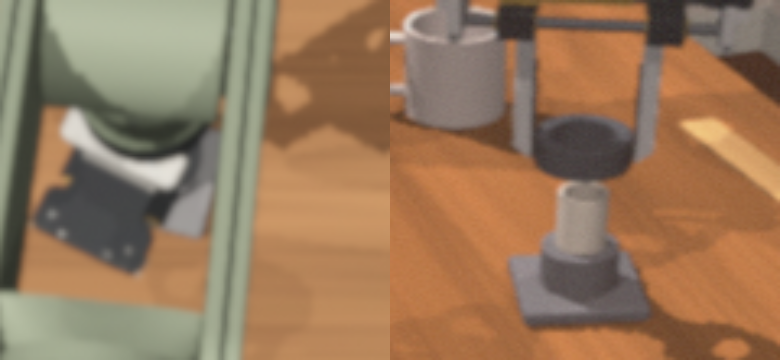

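View pics/v5.png

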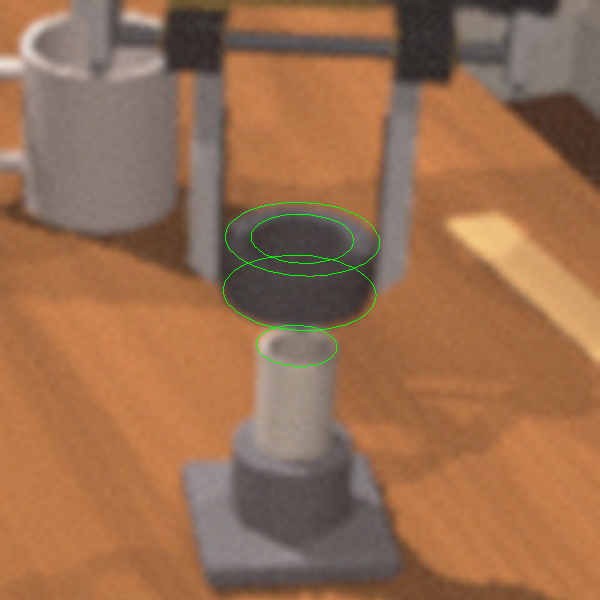

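move_arm(
  deltas=[
    {"delta_pos": [-0.001, 0.002, 0.002], "rot": [0, 0, 0], "fingers": 0.05},
    {"delta_pos": [-0.001, 0.002, 0.006], "rot": [0, 0, 0], "fingers": 0.05},
    {"delta_pos": [-0.001, 0.002, 0.012], "rot": [0, 0, 0], "fingers": 0.05},
    {"delta_pos": [-0.001, 0.002, 0.018], "rot": [0, 0, 0], "fingers": 0.05},
    {"delta_pos": [-0.001, 0.002, 0.024], "rot": [0, 0, 0], "fingers": 0.05},
    {"delta_pos": [-0.001, 0.002, 0.03], "rot": [0, 0, 0], "fingers": 0.05},
    {"delta_pos": [-0.001, 0.002, 0.034], "rot": [0, 0, 0], "fingers": 0.05},
    {"delta_pos": [-0.001, 0.002, 0.034], "rot": [0, 0, 0], "fingers": 0.05},
  ],
)

```text
clock: 13.75
tool_pos: [0.6781, 0.0275, 0.0852]
tool_rot: [[0.424, 0.905, -0.001], [0.905, -0.424, 0.001], [0.001, -0.001, -1.0]]
wrist_force: [0.6, 0.0, -3.3]
grip_width: 0.0598
```

```bash
python3 -c "
from h import *
delta([.678,.028,.052],-25.1);print(monitor.get_state()['wrist_torque'])"
```

```text
[0.678, 0.028, 0.052] -25.1 -> [ 0.0004 -0.0002  0.0332] [-0.05 -0.03 -0.01] clock 13.75
[-0.0518076   0.13317398 -0.02637916]
```

Clear of the tube rim without side force; go on down.

move_arm(
  deltas=[
    {"delta_pos": [0, 0, 0.005], "rot": [0, 0, 0], "fingers": 0.05},
    {"delta_pos": [0, 0, 0.01], "rot": [0, 0, 0], "fingers": 0.05},
    {"delta_pos": [0, 0, 0.016], "rot": [0, 0, 0], "fingers": 0.05},
    {"delta_pos": [0, 0, 0.022], "rot": [0, 0, 0], "fingers": 0.05},
    {"delta_pos": [0, 0, 0.027], "rot": [0, 0, 0], "fingers": 0.05},
    {"delta_pos": [0, 0, 0.03], "rot": [0, 0, 0], "fingers": 0.05},
    {"delta_pos": [0, 0, 0.032], "rot": [0, 0, 0], "fingers": 0.05},
    {"delta_pos": [0, 0, 0.0325], "rot": [0, 0, 0], "fingers": 0.05},
    {"delta_pos": [0, 0, 0.0325], "rot": [0, 0, 0], "fingers": 0.05},
  ],
)

```text
clock: 14.88
tool_pos: [0.6782, 0.0275, 0.0529]
tool_rot: [[0.424, 0.905, -0.0], [0.905, -0.424, 0.001], [0.001, -0.001, -1.0]]
wrist_force: [0.4, 0.3, -2.2]
grip_width: 0.0601
```

move_arm(
  deltas=[
    {"delta_pos": [0, 0, 0.0007], "rot": [0, 0, 0], "fingers": 0.05},
    {"delta_pos": [0, 0, 0.0014], "rot": [0, 0, 0], "fingers": 0.05},
    {"delta_pos": [0, 0, 0.0014], "rot": [0, 0, 0], "fingers": 0.05},
  ],
)

```text
clock: 15.25
tool_pos: [0.6783, 0.0275, 0.0516]
tool_rot: [[0.424, 0.905, -0.0], [0.905, -0.424, 0.001], [0.001, -0.001, -1.0]]
wrist_force: [-0.0, 0.2, -1.4]
grip_width: 0.06
```

move_arm(
  deltas=[
    {"delta_pos": [0, 0, 0.0008], "rot": [0, 0, 0], "fingers": 0.05},
    {"delta_pos": [0, 0, 0.0012], "rot": [0, 0, 0], "fingers": 0.05},
    {"delta_pos": [0, 0, 0.0012], "rot": [0, 0, 0], "fingers": 0.05},
  ],
)

```text
clock: 15.62
tool_pos: [0.6783, 0.0275, 0.0515]
tool_rot: [[0.424, 0.905, -0.0], [0.905, -0.424, 0.001], [0.001, -0.0, -1.0]]
wrist_force: [-3.6, 0.2, 5.6]
grip_width: 0.0596
```

move_arm(
  deltas=[
    {"delta_pos": [0, 0, 0], "rot": [0, 0, 0], "fingers": 0.07},
    {"delta_pos": [0, 0, 0], "rot": [0, 0, 0], "fingers": 0.094},
    {"delta_pos": [0, 0, 0], "rot": [0, 0, 0], "fingers": 0.094},
    {"delta_pos": [0, 0, 0], "rot": [0, 0, 0], "fingers": 0.094},
    {"delta_pos": [0, 0, -0.02], "rot": [0, 0, 0], "fingers": 0.094},
    {"delta_pos": [0, 0, -0.06], "rot": [0, 0, 0], "fingers": 0.094},
    {"delta_pos": [0, 0, -0.1], "rot": [0, 0, 0], "fingers": 0.094},
    {"delta_pos": [0, 0, -0.14], "rot": [0, 0, 0], "fingers": 0.094},
    {"delta_pos": [0, 0, -0.16], "rot": [0, 0, 0], "fingers": 0.094},
  ],
)

```text
clock: 16.75
tool_pos: [0.6801, 0.0273, 0.2164]
tool_rot: [[0.424, 0.906, 0.007], [0.906, -0.424, 0.0], [0.003, 0.006, -1.0]]
wrist_force: [0.8, 0.1, -0.3]
grip_width: 0.0939
```

```bash
python3 -c "
from h import *
p=cam('side','side4.png')
im=cv2.imread('pics/side4.png')
S=5; big=cv2.resize(im[190:300,300:420],None,fx=S,fy=S,interpolation=cv2.INTER_CUBIC)
x,y=.678-.0032,.028-.0022
for PP in (cyl(.03,.045,.045,x,y)[::2],cyl(.03,.069,.069,x,y)[::2],cyl(.02,.069,.069,x,y)[::2],cyl(.016,.09,.09,x,y)[::2],cyl(.012,.09,.09,x,y)[::2]):
  qq=(np.array([proj(p,X) for X in PP])-[300,190]+.5)*S
  cv2.polylines(big,[np.round(qq).astype(np.int32)],True,(0,255,0),1)
cv2.imwrite('pics/v6.png',np.hstack([big,cv2.resize(im[190:300,350:370],None,fx=S,fy=S,interpolation=cv2.INTER_CUBIC)]))
for yw in(11,-79):
  delta([.4908,-.2236,.21],yw);delta([.4908,-.2236,.096],yw)
"
```

```text
[0.4908, -0.2236, 0.21] 11 -> [-0.3078 -0.0658  0.0064] [  0.54  -0.07 -36.11] clock 16.8
[0.4908, -0.2236, 0.096] 11 -> [-0.3083 -0.0668  0.1204] [  0.54  -0.07 -36.11] clock 16.8
[0.4908, -0.2236, 0.21] -79 -> [-0.3078 -0.0658  0.0064] [ 0.34 -0.44 53.89] clock 16.8
[0.4908, -0.2236, 0.096] -79 -> [-0.3083 -0.0668  0.1204] [ 0.34 -0.44 53.89] clock 16.8
```

View pics/v6.png

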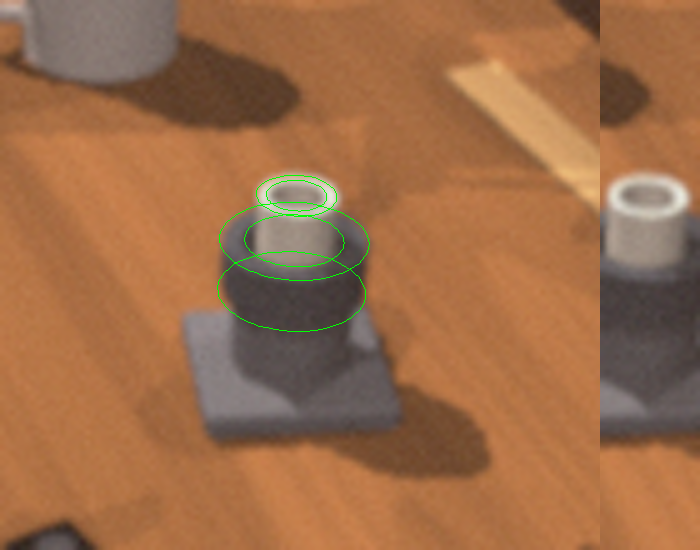

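move_arm(
  deltas=[
    {"delta_pos": [-0.044, -0.0094, 0.002], "rot": [0, 0, -5], "fingers": 0.094},
    {"delta_pos": [-0.088, -0.0188, 0.004], "rot": [0, 0, -10], "fingers": 0.094},
    {"delta_pos": [-0.132, -0.0282, 0.006], "rot": [0, 0, -15], "fingers": 0.094},
    {"delta_pos": [-0.176, -0.0376, 0.006], "rot": [0, 0, -20], "fingers": 0.094},
    {"delta_pos": [-0.22, -0.047, 0.006], "rot": [0, 0, -25], "fingers": 0.094},
    {"delta_pos": [-0.264, -0.0564, 0.006], "rot": [0, 0, -30], "fingers": 0.094},
    {"delta_pos": [-0.3078, -0.0658, 0.006], "rot": [0.3, 0, -36], "fingers": 0.094},
    {"delta_pos": [-0.3078, -0.0658, 0.006], "rot": [0.3, 0, -36], "fingers": 0.094},
    {"delta_pos": [-0.3078, -0.0658, 0.006], "rot": [0.3, 0, -36], "fingers": 0.094},
    {"delta_pos": [-0.3078, -0.0658, 0.006], "rot": [0.3, 0, -36], "fingers": 0.094},
  ],
)

```text
clock: 18.05
tool_pos: [0.4913, -0.2225, 0.2101]
tool_rot: [[-0.19, 0.982, 0.004], [0.982, 0.19, 0.001], [0.001, 0.004, -1.0]]
wrist_force: [0.4, 0.2, 0.7]
grip_width: 0.0939
```

```bash
python3 -c "
from h import *
delta([.4908,-.2236,.096],11);delta([.4908,-.2236,.15],11)
p=cam('side','side5.png')
im=cv2.imread('pics/side5.png')
S=4; o=np.array([240,200]); big=cv2.resize(im[200:350,240:400],None,fx=S,fy=S,interpolation=cv2.INTER_CUBIC)
b=box(.024,.024,.085,.145,.4908-.0032,-.2236-.0022,np.radians(11))
qq=(np.array([proj(p,X) for X in b])-o+.5)*S
for i in range(8):
  for j in (1,2,4):
    if not i&j: cv2.line(big,*[tuple(int(t) for t in np.round(qq[k])) for k in(i,i|j)],(0,255,0),1)
cv2.imwrite('pics/v7.png',big)
"
```

```text
[0.4908, -0.2236, 0.096] 11 -> [-0.001  -0.0012  0.1141] [ 0.23 -0.04 -0.04] clock 18.05
[0.4908, -0.2236, 0.15] 11 -> [-0.001  -0.0009  0.0601] [ 0.23 -0.04 -0.04] clock 18.05
```

View pics/v7.png

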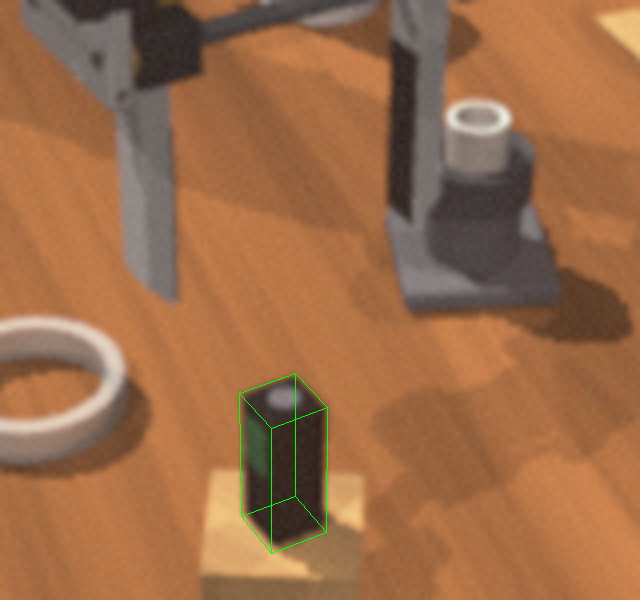

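move_arm(
  deltas=[
    {"delta_pos": [-0.001, -0.001, 0.03], "rot": [0.2, 0, 0], "fingers": 0.094},
    {"delta_pos": [-0.001, -0.001, 0.06], "rot": [0.2, 0, 0], "fingers": 0.094},
    {"delta_pos": [-0.001, -0.001, 0.09], "rot": [0.2, 0, 0], "fingers": 0.094},
    {"delta_pos": [-0.001, -0.001, 0.108], "rot": [0.2, 0, 0], "fingers": 0.094},
    {"delta_pos": [-0.001, -0.001, 0.114], "rot": [0.2, 0, 0], "fingers": 0.094},
    {"delta_pos": [-0.001, -0.001, 0.114], "rot": [0.2, 0, 0], "fingers": 0.094},
    {"delta_pos": [-0.001, -0.001, 0.114], "rot": [0.2, 0, 0], "fingers": 0.06},
    {"delta_pos": [-0.001, -0.001, 0.114], "rot": [0.2, 0, 0], "fingers": 0.03},
    {"delta_pos": [-0.001, -0.001, 0.114], "rot": [0.2, 0, 0], "fingers": 0.015},
    {"delta_pos": [-0.001, -0.001, 0.114], "rot": [0.2, 0, 0], "fingers": 0.015},
    {"delta_pos": [-0.001, -0.001, 0.114], "rot": [0.2, 0, 0], "fingers": 0.015},
    {"delta_pos": [-0.001, -0.001, 0.114], "rot": [0.2, 0, 0], "fingers": 0.015},
    {"delta_pos": [-0.001, -0.001, 0.114], "rot": [0.2, 0, 0], "fingers": 0.015},
    {"delta_pos": [-0.001, -0.001, 0.114], "rot": [0.2, 0, 0], "fingers": 0.015},
  ],
  squeeze=20,
)

```text
clock: 19.85
tool_pos: [0.4909, -0.2236, 0.0961]
tool_rot: [[-0.19, 0.982, 0.0], [0.982, 0.19, 0.001], [0.0, 0.0, -1.0]]
wrist_force: [-0.3, 0.4, -0.6]
grip_width: 0.0237
```

move_arm(
  deltas=[
    {"delta_pos": [0, 0, -0.01], "rot": [0, 0, 0], "fingers": 0.015},
    {"delta_pos": [0, 0, -0.025], "rot": [0, 0, 0], "fingers": 0.015},
    {"delta_pos": [0, 0, -0.045], "rot": [0, 0, 0], "fingers": 0.015},
    {"delta_pos": [0, 0, -0.065], "rot": [0, 0, 0], "fingers": 0.015},
    {"delta_pos": [0, 0, -0.085], "rot": [0, 0, 0], "fingers": 0.015},
    {"delta_pos": [0, 0, -0.105], "rot": [0, 0, 0], "fingers": 0.015},
    {"delta_pos": [0, 0, -0.125], "rot": [0, 0, 0], "fingers": 0.015},
    {"delta_pos": [0, 0, -0.14], "rot": [0, 0, 0], "fingers": 0.015},
    {"delta_pos": [0, 0, -0.144], "rot": [0, 0, 0], "fingers": 0.015},
    {"delta_pos": [0, 0, -0.144], "rot": [0, 0, 0], "fingers": 0.015},
    {"delta_pos": [0, 0, -0.144], "rot": [0, 0, 0], "fingers": 0.015},
  ],
)

```text
clock: 21.22
tool_pos: [0.4904, -0.2233, 0.2391]
tool_rot: [[-0.19, 0.982, -0.001], [0.982, 0.19, 0.002], [0.002, -0.001, -1.0]]
wrist_force: [-0.1, 0.1, -0.0]
grip_width: 0.024
```

```bash
python3 -c "
from h import *
delta([.678,.028,.235],11)
p=cam('side','side6.png')
s=monitor.get_state(); print(s['tool_pos'],s['grip_width'])
im=cv2.imread('pics/side6.png')
S=4; o=np.array([240,200]); big=cv2.resize(im[200:350,240:400],None,fx=S,fy=S,interpolation=cv2.INTER_CUBIC)
cv2.imwrite('pics/v8.png',big)
for t in('probe_tip','probe_grip'): print(t,[(q['confidence'],q['centre']) for q in finder.tip_of(p,t)[:2]])
x,y,z=s['tool_pos'];print(proj(p,[x-.0032,y-.0022,z-.0911]),proj(p,[x-.0032,y-.0022,z+.0189]))
"
```

```text
[0.678, 0.028, 0.235] 11 -> [0.2109 0.232  0.0043] [-0.05 -0.11 -0.02] clock 21.23
[ 0.49037309 -0.22325905  0.23905791] 0.024220943770377514
probe_tip [(0.89, [309.8, 299.5])]
probe_grip [(0.57, [311.3, 233.3])]
[309.89492789 297.81527587] [309.83355335 234.08710667]
```

View pics/v8.png

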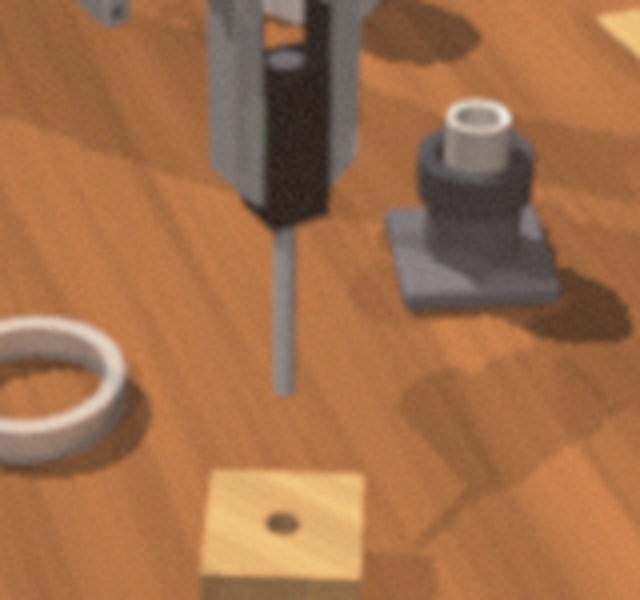

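move_arm(
  deltas=[
    {"delta_pos": [0.008, 0.009, 0.0], "rot": [0, 0, 0], "fingers": 0.015},
    {"delta_pos": [0.025, 0.0275, 0.0], "rot": [0, 0, 0], "fingers": 0.015},
    {"delta_pos": [0.05, 0.055, 0.0], "rot": [0, 0, 0], "fingers": 0.015},
    {"delta_pos": [0.077, 0.0847, 0.0], "rot": [0, 0, 0], "fingers": 0.015},
    {"delta_pos": [0.104, 0.1144, 0.0], "rot": [0, 0, 0], "fingers": 0.015},
    {"delta_pos": [0.131, 0.1441, 0.0], "rot": [0, 0, 0], "fingers": 0.015},
    {"delta_pos": [0.158, 0.174, 0.0], "rot": [0, 0, 0], "fingers": 0.015},
    {"delta_pos": [0.183, 0.2013, 0.0], "rot": [0, 0, 0], "fingers": 0.015},
    {"delta_pos": [0.202, 0.2222, 0.002], "rot": [0, 0, 0], "fingers": 0.015},
    {"delta_pos": [0.2109, 0.232, 0.004], "rot": [0, 0, 0], "fingers": 0.015},
    {"delta_pos": [0.2109, 0.232, 0.004], "rot": [0, 0, 0], "fingers": 0.015},
    {"delta_pos": [0.2109, 0.232, 0.004], "rot": [0, 0, 0], "fingers": 0.015},
    {"delta_pos": [0.2109, 0.232, 0.004], "rot": [0, 0, 0], "fingers": 0.015},
  ],
)

```text
clock: 23.0
tool_pos: [0.6778, 0.0268, 0.2357]
tool_rot: [[-0.189, 0.982, -0.001], [0.982, 0.189, 0.001], [0.001, -0.001, -1.0]]
wrist_force: [0.2, -0.1, -1.5]
grip_width: 0.0241
```

```bash
cat > chk.py <<'E'
from h import *
import sys
n=sys.argv[1]
delta([.678,.028,.16],11)
p=cam('side','side%s.png'%n)
s=monitor.get_state(); print(s['tool_pos'],s['grip_width'],s['wrist_force'])
im=cv2.imread('pics/side%s.png'%n)
S=5; o=np.array([300,160]); big=cv2.resize(im[160:280,300:420],None,fx=S,fy=S,interpolation=cv2.INTER_CUBIC)
x,y,z=s['tool_pos']
for PP in (cyl(.016,.09,.09,.678-.0032,.028-.0022)[::2],cyl(.004,z-.0911,z-.0911,x-.0032,y-.0022)[::2]):
  qq=(np.array([proj(p,X) for X in PP])-o+.5)*S
  cv2.polylines(big,[np.round(qq).astype(np.int32)],True,(0,255,0),1)
cv2.imwrite('pics/c%s.png'%n,big)
for t in('probe_tip','stand_mouth'): print(t,[(q['confidence'],q['centre']) for q in finder.tip_of(p,t)[:1]])
print(proj(p,[x-.0032,y-.0022,z-.0911]),proj(p,[.678-.0032,.028-.0022,.09]))
E
python3 chk.py 7
```

```text
[0.678, 0.028, 0.16] 11 -> [0.001  0.0005 0.0757] [-0.04 -0.08 -0.1 ] clock 23.0
[0.67784716 0.02689993 0.2358078 ] 0.023888662951518366 [-0.22670168  0.41486244 -0.86765697]
probe_tip [(0.91, [360.2, 207.1])]
stand_mouth [(0.58, [355.6, 229.9])]
[360.18698527 204.51367079] [358.74496348 228.5070386 ]
```

View pics/c7.png

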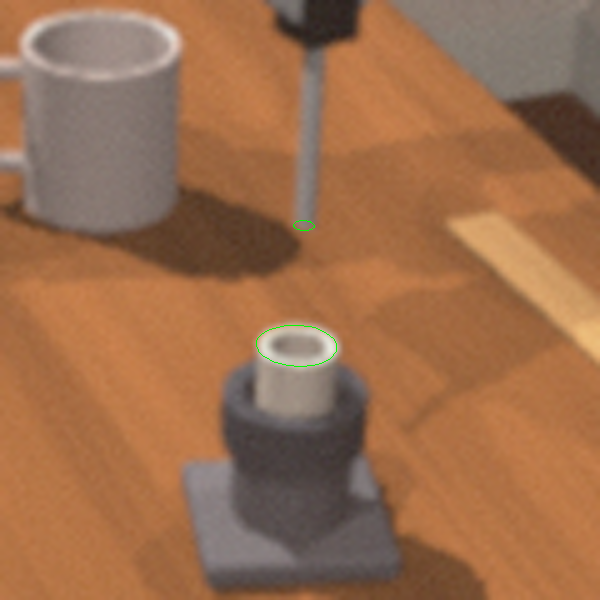

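move_arm(
  deltas=[
    {"delta_pos": [0.001, 0.0005, 0.005], "rot": [0, 0, 0], "fingers": 0.015},
    {"delta_pos": [0.001, 0.0005, 0.013], "rot": [0, 0, 0], "fingers": 0.015},
    {"delta_pos": [0.001, 0.0005, 0.022], "rot": [0, 0, 0], "fingers": 0.015},
    {"delta_pos": [0.001, 0.0005, 0.031], "rot": [0, 0, 0], "fingers": 0.015},
    {"delta_pos": [0.001, 0.0005, 0.039], "rot": [0, 0, 0], "fingers": 0.015},
    {"delta_pos": [0.001, 0.0005, 0.043], "rot": [0, 0, 0], "fingers": 0.015},
    {"delta_pos": [0.001, 0.0005, 0.043], "rot": [0, 0, 0], "fingers": 0.015},
    {"delta_pos": [0.001, 0.0005, 0.043], "rot": [0, 0, 0], "fingers": 0.015},
  ],
)

```text
clock: 24.15
tool_pos: [0.6785, 0.0282, 0.1933]
tool_rot: [[-0.189, 0.982, 0.0], [0.982, 0.189, 0.001], [0.001, 0.0, -1.0]]
wrist_force: [-0.3, -0.5, -0.7]
grip_width: 0.0239
```

```bash
python3 chk.py 8
```

```text
[0.678, 0.028, 0.16] 11 -> [-0.0002 -0.0006  0.0333] [ 0.02 -0.07 -0.08] clock 24.15
[0.67857346 0.02822191 0.19334938] 0.02414171229036253 [ 0.84403779  0.18479278 -1.23742823]
probe_tip [(0.7, [359.0, 223.6])]
stand_mouth [(0.8, [359.9, 230.5])]
[359.25128789 223.08631883] [358.74496348 228.5070386 ]
```

View pics/c8.png

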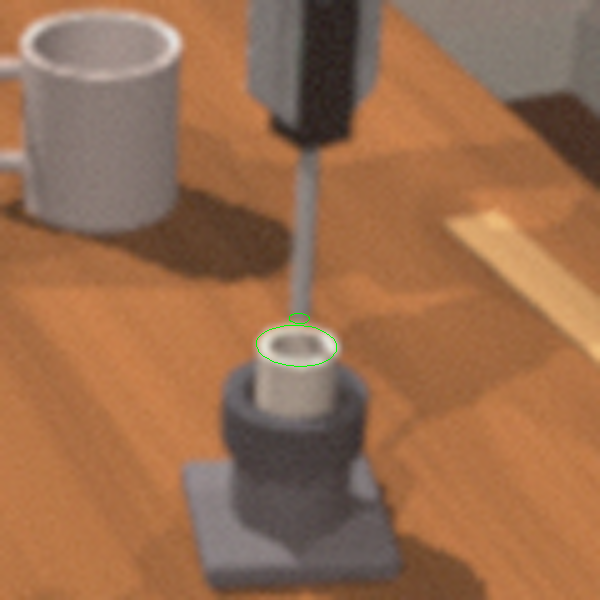

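move_arm(
  deltas=[
    {"delta_pos": [0, -0.001, 0.003], "rot": [0, 0, 0], "fingers": 0.015},
    {"delta_pos": [0, -0.001, 0.009], "rot": [0, 0, 0], "fingers": 0.015},
    {"delta_pos": [0, -0.001, 0.016], "rot": [0, 0, 0], "fingers": 0.015},
    {"delta_pos": [0, -0.001, 0.023], "rot": [0, 0, 0], "fingers": 0.015},
    {"delta_pos": [0, -0.001, 0.03], "rot": [0, 0, 0], "fingers": 0.015},
    {"delta_pos": [0, -0.001, 0.037], "rot": [0, 0, 0], "fingers": 0.015},
    {"delta_pos": [0, -0.001, 0.042], "rot": [0, 0, 0], "fingers": 0.015},
    {"delta_pos": [0, -0.001, 0.045], "rot": [0, 0, 0], "fingers": 0.015},
    {"delta_pos": [0, -0.001, 0.045], "rot": [0, 0, 0], "fingers": 0.015},
    {"delta_pos": [0, -0.001, 0.045], "rot": [0, 0, 0], "fingers": 0.015},
    {"delta_pos": [0, -0.001, 0.045], "rot": [0, 0, 0], "fingers": 0.015},
  ],
)

```text
clock: 25.68
tool_pos: [0.6778, 0.0281, 0.1487]
tool_rot: [[-0.189, 0.982, 0.001], [0.982, 0.189, 0.001], [0.001, 0.001, -1.0]]
wrist_force: [0.4, -0.4, -0.5]
grip_width: 0.0236
```

```bash
python3 chk.py 9; python3 -c "
from h import *
delta([.6777,.028,.1481],11)
p=cam('top','top9.png'); a=p['image'][150:260,280:400,::-1]; cv2.imwrite('pics/t9.png',cv2.resize(a,None,fx=5,fy=5))"
```

```text
[0.678, 0.028, 0.16] 11 -> [-0.0001  0.0002 -0.0113] [ 0.07 -0.06 -0.08] clock 25.68
[0.67776865 0.02810534 0.14868509] 0.024062094964779377 [-0.96381426  0.01304596 -0.87796562]
probe_tip [(0.68, [311.1, 369.1])]
stand_mouth [(0.62, [357.9, 229.6])]
[357.88526958 242.2843235 ] [358.74496348 228.5070386 ]
[0.6777, 0.028, 0.1481] 11 -> [-0.0001  0.      0.0004] [ 0.05 -0.06 -0.08] clock 25.82
```

View pics/c9.png

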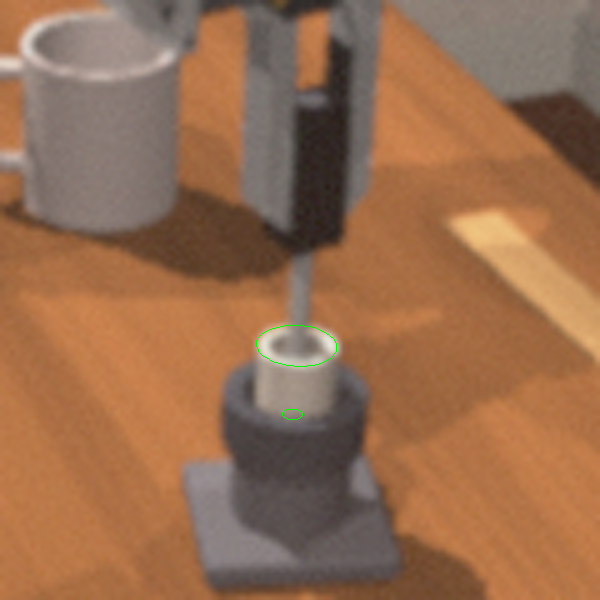

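View pics/t9.png

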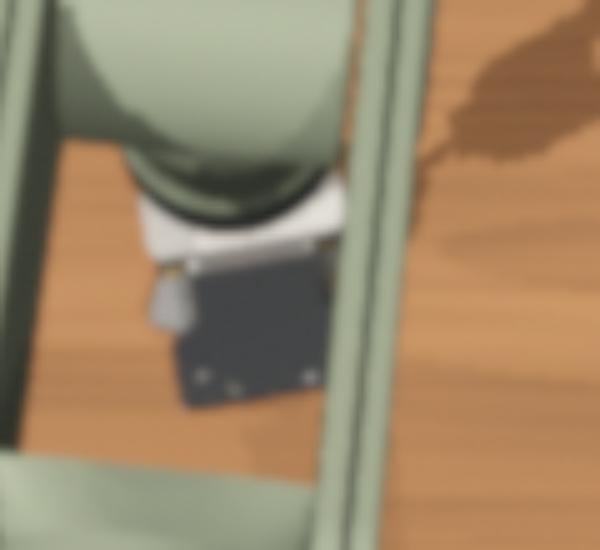

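move_arm(
  deltas=[
    {"delta_pos": [0, 0, 0], "rot": [0, 0, 0], "fingers": 0.015},
    {"delta_pos": [0, 0, 0], "rot": [0, 0, 0], "fingers": 0.015},
    {"delta_pos": [0, 0, 0], "rot": [0, 0, 0], "fingers": 0.015},
    {"delta_pos": [0, 0, 0], "rot": [0, 0, 0], "fingers": 0.015},
  ],
)

```text
clock: 26.38
tool_pos: [0.6776, 0.0281, 0.1485]
tool_rot: [[-0.189, 0.982, 0.0], [0.982, 0.189, 0.001], [0.001, 0.001, -1.0]]
wrist_force: [0.1, 1.2, -0.9]
grip_width: 0.0241
```

```bash
python3 -c "
from h import *
s=monitor.get_state(); print(s['tool_pos'],s['wrist_force'],s['grip_width'],s['joint_vel'])
print(ticket.job_done())"
```

```text
[0.67761628 0.02810352 0.14846152] [ 0.05162271  1.19589151 -0.91170263] 0.024134802553351 [ 0.00110373 -0.00078976 -0.00189699  0.0001688  -0.00030298  0.00047814]
the job is handed in; nothing more can be done
None
```

I handed the job in at about 26 s of the 69 s, with the ring magnet seated on the collar and the probe held still in the tube. The hand-in gave no verdict.

- **Magnet:** I squeezed the ring along two perpendicular directions, so that it was centred on the gripper. That also gave me the offset of each camera, and after correction the two agreed on the stand's position to under 1 mm. I slid the ring down the tube, felt it touch the collar at 5.6 N and let it go. The side picture afterwards showed it flat and matching the predicted outline.
- **Probe:** I lifted it straight up out of the holder, lowered it into the tube and held it there. By my estimate the tip is 57.4 mm above the desk, where 57 mm is wanted, and within about 1 mm of the bore axis. The tool is less than 0.2° from vertical and the joints are nearly still. The grip is set to 20 N at an opening of 24 mm.

**Checks that failed or were weak:**
- The arm blocked the top camera at the end. Centring along the side camera's viewing direction therefore rests on the calibrated estimate, not on a picture.
- The network's final report of the probe tip was wrong, because the tip is hidden in the tube. I ignored it.
- The last wrist reading was 1.2 N sideways. Free-air readings varied by about 1 N, so I took it as noise. It does not prove there is no contact.
- I did not measure the mug, eraser or tape again at the end. I never went near them, and the mug looked unmoved in the last pictures.

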